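# Hold the pen meter on the ringed weld of a vacuum cube

### The arm

A 7-joint arm with a two-finger parallel gripper is mounted at the origin on the work surface. World frame = base frame: x ahead of the robot, y to its left, z up, the work surface at z = 0. Lengths are in m, angles in rad, forces in N, time in s.
With the tool pointing down it reaches from about 0.4 to 0.85 m from the base axis. Payload 10.4 kg.
Tool frame: the origin (TCP) lies midway between the tips of the shut fingers; the grasp point (between the pads) lies 19 mm behind it; z points along the fingers, x is the direction in which the jaws open and shut, and the axes are right-handed (so a half turn about z gives the same grasp; the last joint's range is limited). The gripper opens to 85 mm and grips with 20 to 120 N. Pads are 22 mm wide; open, the fingers measure 114 mm over their backs; the gripper's body (76 mm by 85 mm) begins 54 mm behind the grasp point. The pads swing forward as they close: fully open they stand 13 mm farther back than shut.
Start: joints at [-1.29, 0.332, -0.065, 1.46, 0.022, 1.35, -0.088], TCP at [0.187, 0.596, 0.231] pointing down, gripper open.
Joint ranges: [-2.6, 2.6], [-0.5, 2.12], [-1.47, 1.34], [0.16, 2.42], [-1.27, 4.41], [0.06, 2.06], [-2.6, 2.6]. Speed limits (rad/s): [2.22, 2.22, 2.79, 2.79, 3.14, 3.14, 3.14].

### API

Orientations are given as a unit quaternion [x, y, z, w].
In Python, from workcell import monitor, eyes, ticket, models gives the robot as it stands.
- The arm moves only by the tool servo_tool, never from a script. Its argument "motion" is a list of rows, each a list of 7 numbers: the opening, from 0 (shut) to 1 (fully open), then the shift along the tool's x, y, z in m, then the turn, a rotation vector about the tool's x, y, z in degrees. In form: [[fingers, tx, ty, tz, rx, ry, rz], ...]. A call has 1 to 20 rows; each row is the pose to reach, as a shift and turn from the pose commanded when the call began, along the tool's axes at that moment; what a row does not reach only later rows make up. A row lasts 1/8 s, in which the tool goes at most 62.5 mm and 10.7 degrees, less where a joint would pass 70% of its speed; a pose out of reach is approached as far as the arm can. A call with a gripper value outside its range is refused whole. The fingers move at their own pace and stop on an object; "grip_force" is the grip in N (left out, the last holds). Time passes only in rows, so rows that repeat a pose let the fingers close. It gives the time, the measured TCP pose, the force and the opening at its end, in the units of the state.
- monitor.get_obs(): the state, without advancing time (a new reading comes with each control period).
- eyes.camera(name): name is "side" or "top"; returns (picture, depth): 384x512x3 uint8, blue, green, red; 384x512 float32, m along the optical axis (not along the pixel's ray), 0 where there is no reading.
- eyes.camera_info(name): a dict with "intrinsics" (3x3 intrinsics, pixels), "extrinsics" (4x4, takes a point from world to camera coordinates). Camera axes: x right, y down, z forward; pixel columns grow to the right and rows downward; lengths in m; the calibration is good to about 2 mm. A picture is of the moment at which its call begins. camera_info takes no time and is no camera call.
- ticket.hand_in(): hands the job in, once; it reports no verdict.
Trained networks look in the newest picture that a camera, given by its name, has taken for a name from the list of things; names that differ only in an ending like _2 or _b are one class to them, and where a whole thing is asked for, a point or a joint stands for the part that bears it (a point fixed in the world has none). Each returns a list of dicts, best first, with "confidence" (0 to 1); they miss things now and then, are a little off and sometimes report something else, mostly with a low value. They report only what shows in the picture. A call takes as long as a camera call. They do not tell look-alikes from the thing itself.
- models.boxes_of(camera, thing): "point" ([x, y, z] in m, in the coordinates of the camera as it stood for that picture, good to about 4 mm: the middle of the surface that is visible of it).
The state is a dict: "clock": time; "joint_pos": joint angles; "joint_velocities": joint speeds; "tau": joint torques, N m; "position": TCP position; "ee_rot": TCP orientation; "ft_force": force on the tool from outside, world axes, zero at the start; "torque": the same for the moment, N m; "grip_width": opening from 0.0 (shut) to 1.0 (fully open).
Only numpy, scipy, OpenCV 4.12 (cv2) and the standard library are available. Lean on these libraries where they do the work, as an engineer would, in place of code of your own. Each camera call takes 0.05 s, during which the arm holds its last target. There are 200 camera calls.

### The job

The small vacuum cube stands in the slack slide-jaw vise with its red-ringed weld facing the sliding jaw: lift it out, tip it so the ringed face is on top, set it down (no dropping) flat on the bed in the middle of the jaws, and push the slide jaw up snug until the cube has no play between the two jaws. Then take the orange pen meter out of its cradle and rest its sprung nose on the weld at the centre of the red ring, pen upright and square to the face, pressing gently so that the nose is pushed about half-way in and never hard onto its stop. Finish while still holding the pen pressed there by hand, pen and hand off the vise, with the other things on the bench left alone.

Things in the scene. Friction and masses are not known exactly. Their poses are not given: they have to be found in the camera images.
- vise: Dark steel slide-jaw vise, fixed. Origin on the bench, below where the cube's centre belongs; x runs from the sliding jaw to the fixed jaw (roughly world +y, the robot's left, within 20 degrees), y across the jaws, z up. Bed 40 mm wide, top 40 mm above the bench, x -103 to +63 mm; base plate 84 mm wide, 12 thick. Fixed (left) jaw x +22 to +54 mm; both jaws 40 mm wide, tops 64 mm above the bench.
- jaw (a joint): Slide of the right-hand jaw, m. 0 = gap of exactly 44 mm between the jaws (closed on the cube); grows as the jaw moves away from the fixed jaw (vise -x, to the robot's right), up to 0.030 open. Starts 10 to 24 mm open. It has no screw: about 4 N of drag, it stays where it is pushed. It shuts by pushing its outer end face in vise +x.
- jaw_back (a point): Centre of the outer end face of the sliding jaw (blue pad, faces vise -x, the robot's right), 52 mm above the bench. The jaw is 32 mm long, 40 mm wide and its top is 64 mm above the bench, moving with the slide.
- cube: Bright stainless vacuum cube, 44 mm on every side, loose, about 0.25 to 0.5 kg; dark round ports on four faces (flush, grip anywhere). Origin: centre of its underside as it starts. Its own +x axis points out of the ringed face: at the start +x is level and points to the sliding jaw (vise -x), z up; +x must finish pointing up. The open sides, where it can be gripped in the vise, are its +-y faces.
- cube_center (a point): Centre of the cube's volume. Seated, it is 62 mm above the bench, at x 0, y 0 of the vise.
- weld_spot (a point): The weld: a small dark dot in a 16 mm red painted ring on the cube's +x face, 6 mm to its +y and 5 mm to its +z from the middle of that face. A red stripe leads from the ring over the edge onto the face that is on top at the start.
- cradle: Black charging cradle, heavy, fixed: block 64 x 64 mm, 66 mm tall, with an upright hole of 20 mm, on a grey foot 84 x 76 mm. Origin under the hole, on the bench. It may stand on either side of the vise.
- pen: Orange cordless pen meter, 130 mm long, 0.12 kg, standing nose down in the cradle. Origin: the nose tip when not pressed; z runs up the pen. Nose 8 mm thick (5 mm at the very tip) from 0 to 12 mm, steel barrel 16 mm thick from 12 to 60 mm, round collar 25 mm thick from 60 to 64 mm (it rests on the cradle, so the tip stands 6 mm above the bench), grip body 24 mm along x, 18 mm along y, from 64 to 130 mm.
- pen_nose (a joint): Sprung nose of the pen, m pushed in: 0 = out, 0.006 = on its stop. Spring: 0.7 N to start, about 2.8 N half-way (3 mm), 4.9 N at the stop.
- nose_tip (a point): Tip of the sprung nose (moves with it).
- solvent: Bystander: white bottle with red cap, 60 mm wide, 150 mm tall; origin under its centre. It stands on the side of the vise where the cradle is not.
- nipple: Bystander: steel tube stub with two flanges, 34 mm wide, 44 mm tall.
- blank: Bystander: steel blank flange lying flat, 70 mm wide, 13 mm thick.
- gasket: Bystander: copper ring, 48 mm wide, 4 mm thick.
- driver: Bystander: screwdriver with yellow handle, lying.
- tray: Bystander: blue divided parts tray, 110 x 160 x 30 mm.
- mirror: Bystander: black mirror mount on a post, 96 mm tall, foot 38 mm wide.
Things that resemble listed ones, but are neither listed nor needed, are in the scene too. Leave any green look-alike of the cube alone.

How it is judged:
By the outcome, as a careful person would: the job done as asked, in the order asked, and still so for the second after the job is handed in, while the arm keeps its last pose, push and grip.
It also fails if it takes over 69 s, if anything falls off the work surface, if the arm or the gripper's body presses on something with over 40 N, if the wrist force passes 120 N, or if a joint passes its speed limit or range.

## Working session

There is one attempt and no reset: what is moved stays moved. The work goes in short steps, Python scripts to look and compute and a tool call to move; the robot and the scene stay as the last step left them, time stands still between calls to the robot, and variables do not carry over. Pictures are saved under pics/ and viewed, about 8 in all and at most 12, crops included, and the job is handed in when it is done.

Besides the shell and the picture viewer there is one more tool, called after "Emit:" as name([rows], argument=value, ...), one row to a line, values as JSON. servo_tool: Moves the arm, as the interface text tells. Its arguments: {"type":"object","properties":{"motion":{"type":"array"},"grip_force":{"type":"number"}},"required":["motion"]}

```bash
mkdir -p pics; cat > h.py <<'E'
import numpy as np, cv2
from workcell import monitor, eyes, ticket, models
from scipy.spatial.transform import Rotation as R
def cam(n):
    p,d=eyes.camera(n); i=eyes.camera_info(n)
    return p,d,np.array(i["intrinsics"]),np.array(i["extrinsics"])
def world(c,E): return np.linalg.inv(E)[:3]@np.r_[c,1]
def proj(P,K,E):
    q=E[:3]@np.r_[P,1]; q=K@q; return q[:2]/q[2]
def cloud(d,K,E):
    v,u=np.mgrid[:d.shape[0],:d.shape[1]]
    c=np.stack([(u-K[0,2])/K[0,0]*d,(v-K[1,2])/K[1,1]*d,d,np.ones_like(d)],-1)
    W=c@np.linalg.inv(E)[:3].T; W[d==0]=np.nan; return W
E
python3 - <<'E'
from h import *
o=monitor.get_obs();print(o)
ims=[]
for n in("side","top"):
    p,d,K,E=cam(n);print(n,K.tolist(),np.linalg.inv(E).round(3).tolist());ims.append(p)
    np.savez(n+"0.npz",p=p,d=d,K=K,E=E)
    for t in("vise","jaw_back","cube","weld_spot","cradle","pen","solvent","nipple","mirror","tray"):
        for b in models.boxes_of(n,t):
            print(t,round(b["confidence"],2),world(b["point"],E).round(3),proj(world(b["point"],E),K,E).round())
    cv2.imwrite(f"pics/{n}0.png",cv2.resize(p,(800,600)))
E
```

```text
{'clock': 0.0, 'joint_pos': array([-1.28959072,  0.33283048, -0.06470915,  1.46094096,  0.02156726,
        1.34986383, -0.08850892]), 'joint_velocities': array([-4.52165610e-04, -6.01005628e-04, -2.31394896e-03, -8.61741351e-04,
        4.68592539e-04,  8.87152012e-04, -9.33770920e-05]), 'tau': array([-1.57553668e-04, -6.25459170e+01,  4.88416920e-02, -3.91602981e+01,
        1.62283442e-02,  1.01063296e-02,  2.80308385e-06]), 'position': array([0.18685084, 0.59603485, 0.23054195]), 'ee_rot': array([ 8.05959124e-01,  5.91970807e-01, -5.35372898e-04,  4.10185836e-04]), 'ft_force': array([ 0.97064777, -0.72538003, -0.46155877]), 'torque': array([ 0.0127227 ,  0.01380591, -0.02801699]), 'grip_width': 0.999287584223768}
side [[364.69495344310764, 0.0, 251.2225391778773], [0.0, 364.69495344310764, 192.0495857140629], [0.0, 0.0, 1.0]] [[-0.945, -0.216, 0.245, 0.31], [-0.327, 0.64, -0.696, 0.687], [-0.007, -0.738, -0.675, 0.741], [0.0, 0.0, 0.0, 1.0]]
vise 0.87 [0.565 0.049 0.025] [241. 216.]
vise 0.49 [ 0.558 -0.025  0.062] [252. 189.]
jaw_back 0.68 [ 0.56  -0.029  0.064] [252. 187.]
cube
[... 967 characters left out ...]
011  0.01 ] [258. 198.]
jaw_back 0.76 [ 0.573 -0.036  0.067] [268. 196.]
cube 0.8 [0.703 0.018 0.046] [248. 151.]
cube 0.59 [0.587 0.016 0.084] [248. 190.]
cube 0.59 [ 0.67  -0.44   0.004] [407. 165.]
weld_spot 0.58 [0.705 0.023 0.047] [246. 150.]
cradle 0.64 [ 0.506 -0.263  0.07 ] [353. 221.]
pen 0.44 [ 0.511 -0.27   0.134] [362. 217.]
solvent 0.7 [0.588 0.017 0.083] [248. 190.]
solvent 0.6 [0.478 0.308 0.103] [135. 232.]
solvent 0.42 [ 0.377 -0.016  0.023] [260. 270.]
nipple 0.7 [ 0.774 -0.201  0.048] [325. 126.]
nipple 0.39 [0.479 0.309 0.1  ] [135. 231.]
mirror 0.74 [0.616 0.449 0.073] [ 89. 181.]
mirror 0.31 [ 0.576 -0.035  0.069] [267. 195.]
tray 0.67 [ 0.665 -0.441  0.007] [408. 166.]
```

View pics/top0.png

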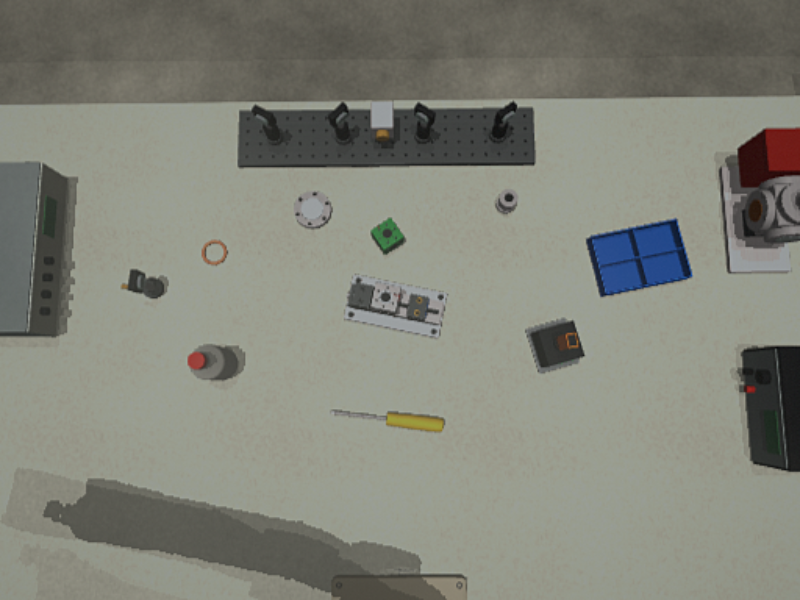

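View pics/side0.png

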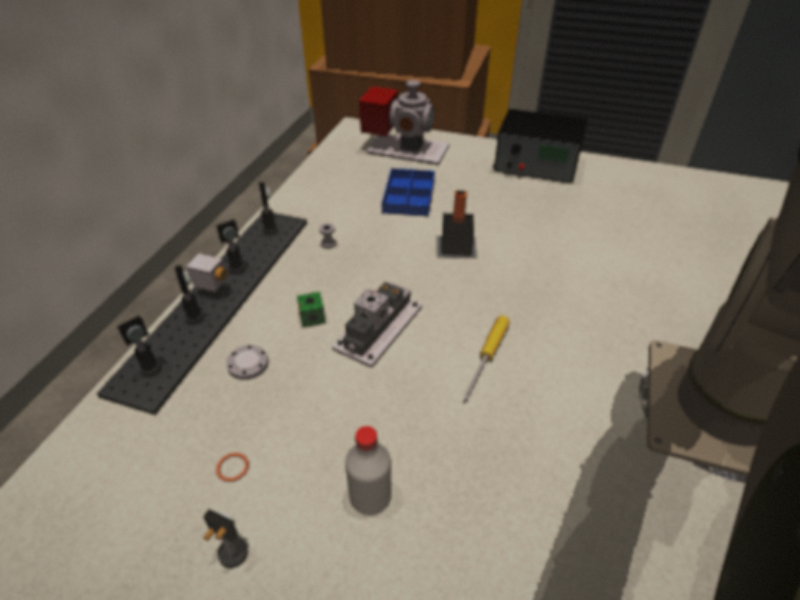

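The vise is at about (390,305) in the top picture with the bare steel cube between its jaws. The cradle with the orange pen is at (557,343), and the solvent is at (210,362).

Possible mistakes for the cube are the green look-alike at (387,235), the white-and-orange box at (382,120) and the chamber at (775,200). For the pen it is the driver at (410,420). I choose the steel cube at (388,296) and the pen at (570,341). Next is a close crop to check this, plus the measurements.

```bash
python3 - <<'E'
from h import *
for n in("top","side"):
    z=np.load(n+"0.npz");p,d,K,E=[z[k] for k in"pdKE"]
    W=cloud(d,K,E)
    bench=W[(abs(W[...,0]-.45)<.05)&(abs(W[...,1]-.12)<.05)];print(n,"bench z",np.nanmedian(bench[:,2]).round(4))
    def rect(m,name):
        P=W[m][:,:2].astype(np.float32)*1000
        r=cv2.minAreaRect(P);print(n,name,len(P),np.round(r[0],1),np.round(r[1],1),round(r[2],1),"z",np.median(W[m][:,2]).round(4),"mean",P.mean(0).round(1))
    near=(abs(W[...,0]-.58)<.085)&(abs(W[...,1]-.0)<.13)
    Z=W[...,2]
    rect(near&(Z>.078)&(Z<.095),"cubetop")
    rect(near&(Z>.058)&(Z<.070),"jawtops")
    j=near&(Z>.058)&(Z<.070)
    rect(j&(W[...,1]<0.0),"slide"); rect(j&(W[...,1]>.035),"fixed")
    rect(near&(Z>.007)&(Z<.018),"plate")
    rect(near&(Z>.034)&(Z<.046),"bed")
    c=(abs(W[...,0]-.50)<.09)&(abs(W[...,1]+.26)<.09)
    rect(c&(Z>.055)&(Z<.075),"cradletop"); rect(c&(Z>.11)&(Z<.15),"pentop"); rect(c&(Z>.08)&(Z<.15),"pen")
    rect(c&(Z>.004)&(Z<.03),"foot")
    ims=[]
    for P in((.58,.01,.06),(.505,-.262,.08)):
        u,v=proj(np.array(P),K,E).round().astype(int);ims.append(cv2.resize(p[v-36:v+36,u-48:u+48],(400,300),interpolation=cv2.INTER_CUBIC))
    cv2.imwrite(f"pics/c_{n}.png",np.hstack(ims))
cv2.imwrite("pics/crop1.png",np.vstack([cv2.imread(f"pics/c_{n}.png") for n in("top","side")]))
E
```

```text
top bench z 0.0008
top cubetop 271 [588.8  20.8] [44.3 44.1] 76.6 z 0.085 mean [588.4  21. ]
top jawtops 362 [584.8  13.8] [130.2  40.2] 77.6 z 0.0648 mean [584.3  13.7]
top slide 178 [576.6 -25.4] [50.1 39.3] 78.4 z 0.065 mean [574.5 -33.5]
top fixed 177 [594.5  57.2] [41.2 40.1] 78.5 z 0.0647 mean [594.7  61.1]
top plate 804 [586.6   1.7] [145.4 249.4] 1.1 z 0.0126 mean [575.9   2.4]
top bed 292 [583.5   5.7] [167.2  40.7] 78.0 z 0.0408 mean [575.9 -21. ]
top cradletop 470 [ 509.9 -277.7] [65.2 64.6] 16.2 z 0.0669 mean [ 508.9 -273.6]
top pentop 94 [ 509.8 -277.7] [24.3 18. ] 9.0 z 0.1361 mean [ 509.4 -275.6]
top pen 123 [ 509.8 -277.7] [24.3 18.2] 9.1 z 0.1349 mean [ 508.9 -274.3]
top foot 358 [ 500.4 -259.8] [178.4 177.2] 89.8 z 0.005 mean [ 499.5 -255.3]
side bench z -0.001
side cubetop 205 [584.8  20.6] [45.9 45.5] 76.1 z 0.0827 mean [583.9  22.8]
side jawtops 332 [581.5  13.1] [132.  44.] 77.0 z 0.0629 mean [580.7  24.1]
side slide 114 [569.4 -34.8] [32.9 39.2] 76.3 z 0.0629 mean [569.3 -32.8]
side fixed 196 [589.4  56.1] [44.7 43.4] 84.4 z 0.0629 mean [589.4  57.6]
side plate 538 [578.7   5.6] [176.3  84.3] 77.5 z 0.011 mean [561.8  28.3]
side bed 206 [578.5   6.4] [170.7  43.2] 77.3 z 0.039 mean [573.7  27.3]
side cradletop 234 [ 504.  -276.8] [61.4 66.1] 15.3 z 0.0642 mean [ 502.3 -268.4]
side pentop 76 [ 505.1 -276.5] [23.4 20.4] 13.2 z 0.1273 mean [ 504.2 -272.9]
side pen 137 [ 505.1 -276.6] [24. 20.] 10.0 z 0.1138 mean [ 504.5 -272. ]
side foot 128 [ 469.9 -264.4] [122.7  23.1] 30.9 z 0.0177 mean [ 496.1 -248.9]
```

View pics/crop1.png

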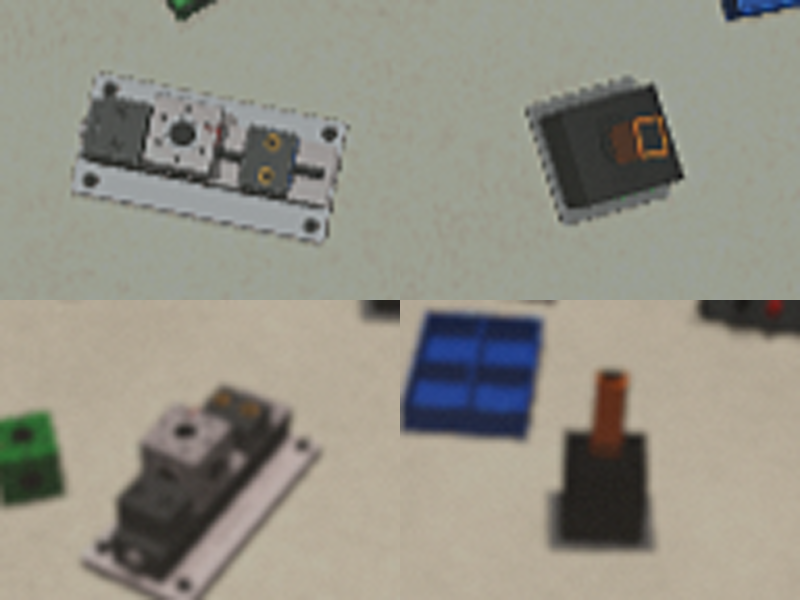

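The crops show the steel cube in the vise, its ring and stripe towards the sliding jaw. In each view the cradle holds one orange pen, and the green cube is separate. The two cameras differ by about 4 mm in x, so I average them and work in relative terms from here.

I'll grip with the tool tilted 45° towards the slide side, then turn it 90° to tip the cube.

```bash
cat >> h.py <<'E'
a=np.radians(77.5)
VX=np.array([np.cos(a),np.sin(a),0]); VY=np.array([-np.sin(a),np.cos(a),0]); VZ=np.array([0,0,1.])
V0=np.array([.5855,.0251,0])   # vise origin (mean of cameras)
def vise(x,y,z): return V0+x*VX+y*VY+z*VZ
def ori(tilt,x=-VY):  # tool z = down tilted by tilt deg towards -vx ; tool x fixed
    t=np.radians(tilt); z=-np.cos(t)*VZ-np.sin(t)*VX
    return np.stack([x,np.cross(z,x),z],1)
def row(pos,Rt,P0=None,R0=None):
    o=monitor.get_obs()
    P0=o["position"] if P0 is None else P0; R0=R.from_quat(o["ee_rot"]).as_matrix() if R0 is None else R0
    return (np.round(R0.T@(pos-P0),4).tolist(), R.from_matrix(R0.T@Rt).as_rotvec(degrees=True).round(1).tolist())
E
python3 - <<'E'
from h import *
C=np.array([.5868,.0207,.062]); Rt=ori(-45); z=Rt[:,2]
for b in(.12,):
    print(row(C+(.015-b)*z,Rt))
print(row(np.array([.45,.25,.32]),ori(-10)))
print(C+(.015-.12)*z)
E
```

```text
([-0.5037, 0.5601, 0.095], [36.3, 33.3, 80.3])
([-0.2519, 0.3546, -0.0887], [8.1, 7.4, 84.9])
[ 0.57073018 -0.05178628  0.13624621]
```

Emit:
servo_tool([
  [1,-0.252,0.355,-0.089,8.1,7.4,84.9],
  [1,-0.252,0.355,-0.089,8.1,7.4,84.9],
  [1,-0.252,0.355,-0.089,8.1,7.4,84.9],
  [1,-0.252,0.355,-0.089,8.1,7.4,84.9],
  [1,-0.252,0.355,-0.089,8.1,7.4,84.9],
  [1,-0.252,0.355,-0.089,8.1,7.4,84.9],
  [1,-0.252,0.355,-0.089,8.1,7.4,84.9],
  [1,-0.504,0.56,0.095,36.3,33.3,80.3],
  [1,-0.504,0.56,0.095,36.3,33.3,80.3],
  [1,-0.504,0.56,0.095,36.3,33.3,80.3],
  [1,-0.504,0.56,0.095,36.3,33.3,80.3],
  [1,-0.504,0.56,0.095,36.3,33.3,80.3],
  [1,-0.504,0.56,0.095,36.3,33.3,80.3],
  [1,-0.504,0.56,0.095,36.3,33.3,80.3],
  [1,-0.504,0.56,0.095,36.3,33.3,80.3],
  [1,-0.504,0.56,0.095,36.3,33.3,80.3],
], grip_force=50)

```text
clock: 3.1
position: [0.5706, -0.0514, 0.1366]
ee_rot: [0.918, -0.1, 0.042, -0.381]
ft_force: [0.6, -0.2, -0.6]
grip_width: 0.998
```

```bash
python3 - <<'E'
from h import *
o=monitor.get_obs();print(o["joint_pos"].round(2))
C=np.array([.5868,.0207,.062]); Rt=ori(-45); z=Rt[:,2]
print(row(C+.015*z,Rt)); print(row(C-.03*z,Rt))
ims=[]
for n in("side","top"):
    p,d,K,E=cam(n)
    P=o["position"]
    u,v=proj(P,K,E).round().astype(int)
    q=p.copy()
    for T in(P,C,P-.019*z): cv2.circle(q,tuple(proj(T,K,E).round().astype(int)),1,(255,0,255),-1)
    ims.append(cv2.resize(q[v-70:v+50,u-50:u+50],(400,480),interpolation=cv2.INTER_CUBIC))
cv2.imwrite("pics/g1.png",np.hstack(ims))
E
```

```text
[-0.2   0.57  0.81  1.78 -1.12  1.52  0.79]
([0.0003, 0.0006, 0.12], [-0.1, 0.0, 0.1])
([0.0003, 0.0006, 0.075], [-0.1, 0.0, 0.1])
```

View pics/g1.png

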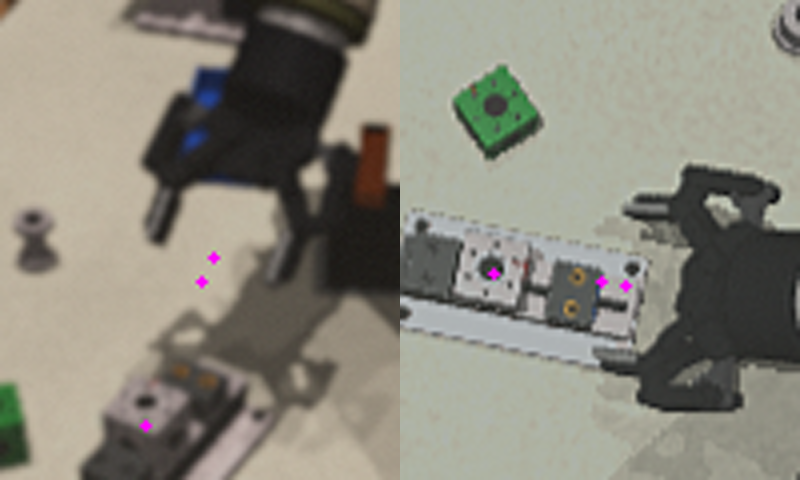

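The fingers straddle the vise along the cube's ±y direction in both views. Advancing along the tool and closing.

Emit:
servo_tool([
  [1,0,0.0005,0.04,0,0,0],
  [1,0,0.0005,0.08,0,0,0],
  [1,0,0.0005,0.11,0,0,0],
  [1,0,0.0005,0.12,0,0,0],
  [1,0,0.0005,0.12,0,0,0],
  [0.3,0,0.0005,0.12,0,0,0],
  [0.3,0,0.0005,0.12,0,0,0],
  [0.3,0,0.0005,0.12,0,0,0],
  [0.3,0,0.0005,0.12,0,0,0],
  [0.3,0,0.0005,0.12,0,0,0],
  [0.3,0,0.0005,0.12,0,0,0],
], grip_force=60)

```text
clock: 4.58
position: [0.5893, 0.0297, 0.0519]
ee_rot: [0.918, -0.101, 0.042, -0.381]
ft_force: [-0.6, -3.4, 5.3]
grip_width: 0.513
```

Emit:
servo_tool([
  [0.3,0,-0.007,-0.007,0,0,0],
  [0.3,0,-0.021,-0.021,0,0,0],
  [0.3,0,-0.042,-0.042,0,0,0],
  [0.3,0,-0.07,-0.07,0,0,0],
  [0.3,0,-0.1,-0.1,0,0,0],
  [0.3,0,-0.1,-0.1,0,0,0],
])

```text
clock: 5.32
position: [0.59, 0.0299, 0.197]
ee_rot: [0.918, -0.099, 0.044, -0.381]
ft_force: [-0.2, 0.8, -3.5]
grip_width: 0.504
```

```bash
python3 - <<'E'
from h import *
o=monitor.get_obs();print(o["position"].round(4),o["ft_force"].round(1),o["torque"].round(2),o["grip_width"])
C=vise(-.002,0,.16); Rt=ori(45); 
print(row(C+.015*Rt[:,2],Rt),row(C+.015*ori(0)[:,2],ori(0)))
ims=[]
for n in("side","top"):
    p,d,K,E=cam(n)
    u,v=proj(o["position"],K,E).round().astype(int); v=max(v,60)
    ims.append(cv2.resize(p[v-60:v+60,u-50:u+50],(400,480),interpolation=cv2.INTER_CUBIC))
cv2.imwrite("pics/g2.png",np.hstack(ims))
E
```

```text
[0.59   0.0299 0.197 ] [-0.2  0.8 -3.5] [-1.24  0.23  0.02] 0.5035936426278989
([-0.0037, 0.0466, 0.0206], [-90.1, -0.4, 0.0]) ([-0.0037, 0.0422, 0.0312], [-45.1, -0.3, 0.2])
```

View pics/g2.png

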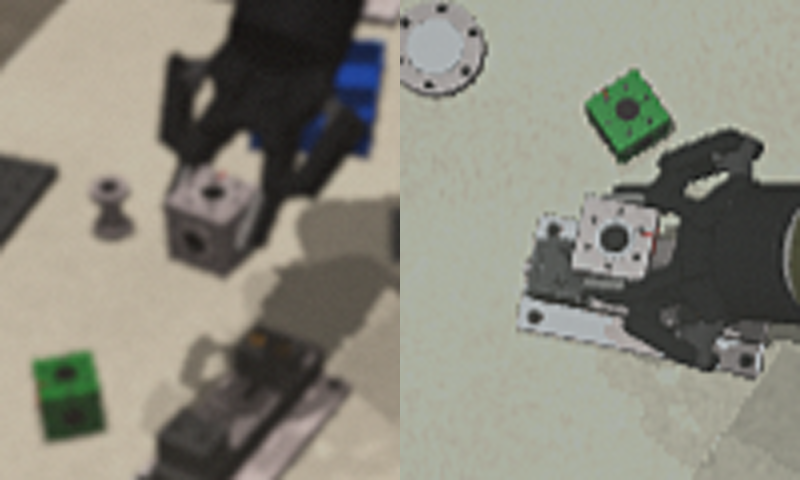

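The cube is held and clear of the vise, ring and stripe towards the slide side (left panel, top of the cube at (220,180)). Next I measure how it sits in the hand.

```bash
cat >> h.py <<'E'
def topface(n,Cg,r=.027,h=.014,W=None):
    # fit plane + rect of the upper face near the expected centre of that face
    if W is None:
        p,d,K,E=cam(n); W=cloud(d,K,E)
    m=(np.hypot(W[...,0]-Cg[0],W[...,1]-Cg[1])<r*1.5)&(abs(W[...,2]-Cg[2])<h)
    P=W[m]; 
    for _ in range(4):
        A=np.c_[P[:,:2]-Cg[:2],np.ones(len(P))]; k=np.linalg.lstsq(A,P[:,2],rcond=None)[0]
        e=P[:,2]-A@k; P=P[abs(e)<max(.0025,1.5*e.std())]
    r_=cv2.minAreaRect((P[:,:2]*1000).astype(np.float32))
    return k, np.round(r_[0],1),np.round(r_[1],1),round(r_[2],1),len(P)
E
python3 - <<'E'
from h import *
o=monitor.get_obs(); Rm=R.from_quat(o["ee_rot"]).as_matrix()
C=o["position"]-.015*Rm[:,2]; T=C+[0,0,.022]; print("expect",T.round(4))
for n in("top","side"):
    k,c,s,an,N=topface(n,T); print(n,"z",k[2].round(4),"slope vx,vy deg",np.degrees([k[:2]@VX[:2],k[:2]@VY[:2]]).round(1),c,s,an,N)
E
```

```text
expect [0.5862 0.0202 0.2256]
top z 0.2259 slope vx,vy deg [-0.1 -0.3] [584.5  22.7] [50.9 72.6] 89.7 334
side z 0.2228 slope vx,vy deg [-2.2 -1.7] [587.8  19.9] [56.  69.3] 58.5 246
```

Emit:
servo_tool([
  [0.3,-0.002,0.021,0.016,-11,0,0],
  [0.3,-0.0037,0.042,0.031,-22,-0.2,0],
  [0.3,-0.0037,0.042,0.031,-32,-0.2,0],
  [0.3,-0.0037,0.042,0.031,-45,-0.3,0],
  [0.3,-0.0037,0.0466,0.0206,-90.1,-0.4,0],
  [0.3,-0.0037,0.0466,0.0206,-90.1,-0.4,0],
  [0.3,-0.0037,0.0466,0.0206,-90.1,-0.4,0],
  [0.3,-0.0037,0.0466,0.0206,-90.1,-0.4,0],
  [0.3,-0.0037,0.0466,0.0206,-90.1,-0.4,0],
  [0.3,-0.0037,0.0466,0.0206,-90.1,-0.4,0],
  [0.3,-0.0037,0.0466,0.0206,-90.1,-0.4,0],
  [0.3,-0.0037,0.0466,0.0206,-90.1,-0.4,0],
])

```text
clock: 7.02
position: [0.5811, 0.0122, 0.1457]
ee_rot: [0.919, -0.1, -0.044, 0.379]
ft_force: [0.6, 0.6, -3.0]
grip_width: 0.508
```

```bash
python3 - <<'E'
from h import *
o=monitor.get_obs();print(o["joint_pos"].round(2),o["ft_force"].round(1),o["grip_width"])
Rm=R.from_quat(o["ee_rot"]).as_matrix()
C=o["position"]-.015*Rm[:,2]; T=C+[0,0,.022]; print("expect",T.round(4)); print(row(vise(-.002,0,.16)+.015*ori(45)[:,2],ori(45)))
ims=[]
for n in("side","top"):
    p,d,K,E=cam(n); W=cloud(d,K,E); np.savez("t_"+n,p=p,d=d,K=K,E=E)
    k,c,s,an,N=topface(n,T,W=W); print(n,"z",k[2].round(4),"slope vx,vy deg",np.degrees([k[:2]@VX[:2],k[:2]@VY[:2]]).round(1),c,s,an,N)
    for b in models.boxes_of(n,"weld_spot"): print(b["confidence"],world(b["point"],E).round(4))
    u,v=proj(o["position"],K,E).round().astype(int); v=max(v,48)
    q=p[v-48:v+48,u-40:u+40]
    ims.append(cv2.resize(q,(400,480),interpolation=cv2.INTER_CUBIC))
cv2.imwrite("pics/g3.png",np.hstack(ims))
E
```

```text
[-1.1   0.87  1.04  1.52  0.    1.42 -0.36] [ 0.6  0.6 -3. ] 0.5082611639674907
expect [0.5835 0.0226 0.1783]
([0.0015, 0.002, -0.0033], [-0.1, 0.3, 0.2])
side z 0.1764 slope vx,vy deg [ 3.  -0.3] [571.2  10.3] [24.3 40.1] 56.7 63
0.77 [0.7034 0.0341 0.0373]
0.63 [0.5706 0.0409 0.1509]
top z 0.1778 slope vx,vy deg [ 0.4 -0.5] [582.9  24.2] [43.4 64.2] 77.6 282
0.91 [0.5859 0.0227 0.1774]
0.72 [0.7056 0.0236 0.0431]
```

View pics/g3.png

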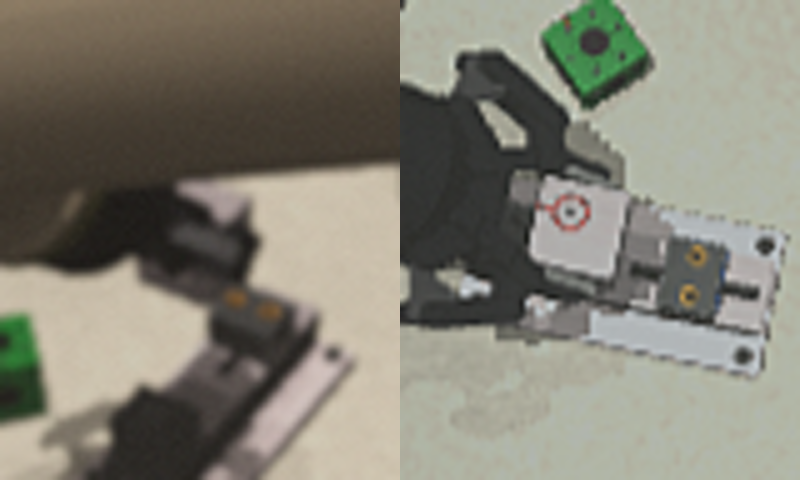

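The ringed face is on top; the ring at (570,212) in the right panel is offset towards the fixed jaw, as it should be. The arm hides the vise from the side camera. One more measurement from the top camera before lowering.

```bash
python3 - <<'E'
from h import *
z=np.load("t_top.npz");p,d,K,E=[z[k] for k in"pdKE"];W=cloud(d,K,E)
g=p.astype(int).sum(2); Z=W[...,2]
m=(abs(Z-.178)<.004)&(np.hypot(W[...,0]-.583,W[...,1]-.023)<.04)
hsv=cv2.cvtColor(p,cv2.COLOR_BGR2HSV)
print(np.percentile(g[m],[5,20,50,80]))
mm=(m&(g>380)).astype(np.uint8); mm=cv2.morphologyEx(mm,cv2.MORPH_CLOSE,np.ones((5,5)))
mm=cv2.morphologyEx(mm,cv2.MORPH_OPEN,np.ones((5,5)))>0
r=cv2.minAreaRect((W[mm&m][:,:2]*1000).astype(np.float32));print("face",r)
red=m&((hsv[...,0]<10)|(hsv[...,0]>170))&(hsv[...,1]>110); print("red",red.sum(),W[red].mean(0))
cen=np.array(r[0])/1000-np.array([.5875,.0251]); print("rel vise (top cam)",cen@VX[:2],cen@VY[:2])
o=monitor.get_obs();c2=(o["position"]-.015*R.from_quat(o["ee_rot"]).as_matrix()[:,2]-V0);print("by arm",c2@VX,c2@VY)
Rt=ori(45)
for h in(.08,.064,.0615): print(row(vise(-.002,0,h)+.015*Rt[:,2],Rt))
E
```

```text
[232.7 381.4 519.  530.4]
face ((584.6683349609375, 23.583293914794922), (42.632999420166016, 44.31621551513672), 76.96135711669922)
red 5 [0.59095281 0.02607081 0.17902094]
rel vise (top cam) -0.0020936385828169376 0.002436267991598484
by arm -0.002142598174890413 0.0015070088899620216
([0.002, -0.0538, 0.0536], [-0.0, 0.3, 0.2])
([0.0021, -0.0651, 0.065], [-0.0, 0.3, 0.2])
([0.0021, -0.0668, 0.0667], [-0.0, 0.3, 0.2])
```

Emit:
servo_tool([
  [0.3,0.002,-0.015,0.016,0,0.3,0.2],
  [0.3,0.002,-0.033,0.034,0,0.3,0.2],
  [0.3,0.002,-0.048,0.049,0,0.3,0.2],
  [0.3,0.002,-0.056,0.057,0,0.3,0.2],
  [0.3,0.002,-0.061,0.062,0,0.3,0.2],
  [0.3,0.002,-0.063,0.0645,0,0.3,0.2],
  [0.3,0.002,-0.064,0.0655,0,0.3,0.2],
  [0.3,0.002,-0.064,0.0655,0,0.3,0.2],
])

```text
clock: 8.22
position: [0.5825, 0.012, 0.0538]
ee_rot: [0.918, -0.1, -0.041, 0.381]
ft_force: [-0.4, -0.1, -2.7]
grip_width: 0.51
```

Emit:
servo_tool([
  [0.3,0,-0.0005,0.0005,0,0,0],
  [0.3,0,-0.001,0.001,0,0,0],
  [0.3,0,-0.0015,0.0015,0,0,0],
  [0.3,0,-0.0015,0.0015,0,0,0],
])

```text
clock: 8.72
position: [0.5825, 0.0119, 0.0527]
ee_rot: [0.918, -0.1, -0.041, 0.381]
ft_force: [-3.7, 3.3, 8.5]
grip_width: 0.507
```

Emit:
servo_tool([
  [0.52,0,-0.0015,0.0015,0,0,0],
  [0.56,0,-0.0015,0.0015,0,0,0],
  [0.62,0,-0.0015,0.0015,0,0,0],
  [0.72,0,-0.0015,0.0015,0,0,0],
  [0.8,0,-0.0015,0.0015,0,0,0],
  [0.9,0,-0.0015,0.0015,0,0,0],
  [0.9,0,-0.0015,0.0015,0,0,0],
])

```text
clock: 9.6
position: [0.5823, 0.0119, 0.0492]
ee_rot: [0.918, -0.1, -0.041, 0.381]
ft_force: [-0.0, -1.4, 1.1]
grip_width: 0.903
```

Emit:
servo_tool([
  [0.9,0,0,-0.02,0,0,0],
  [0.9,0,0,-0.05,0,0,0],
  [0.9,0,0,-0.09,0,0,0],
  [0.9,0,0,-0.13,0,0,0],
  [0.9,0,0,-0.13,0,0,0],
  [0.9,0,0,-0.13,0,0,0],
])

```text
clock: 10.35
position: [0.6018, 0.101, 0.1405]
ee_rot: [0.918, -0.1, -0.042, 0.381]
ft_force: [-0.2, -0.7, -0.2]
grip_width: 0.903
```

```bash
python3 - <<'E'
from h import *
o=monitor.get_obs();print(o["position"].round(4),o["ft_force"].round(1))
Rt=ori(0)
print(row(vise(-.03,0,.20),ori(15)),row(vise(-.100,0,.14),Rt))
p,d,K,E=cam("top");W=cloud(d,K,E);Z=W[...,2];np.savez("u_top",p=p,d=d,K=K,E=E)
near=np.hypot(W[...,0]-.585,W[...,1]-.023)<.035
g=p.astype(int).sum(2)
m=near&(abs(Z-.085)<.006)
m2=cv2.morphologyEx((m&(g>330)).astype(np.uint8),cv2.MORPH_CLOSE,np.ones((5,5)))>0
m2&=m
r=cv2.minAreaRect((W[m2][:,:2]*1000).astype(np.float32));print("face",m2.sum(),r,np.percentile(Z[m2],[5,50,95]))
A=np.c_[W[m2][:,:2]-V0[:2],np.ones(m2.sum())];k=np.linalg.lstsq(A,Z[m2],rcond=None)[0];print("slopes deg",np.degrees(k[:2]@np.c_[VX[:2],VY[:2]]))
cen=np.array(r[0])/1000-np.array([.5875,.0251]); print("rel vise",cen@VX[:2],cen@VY[:2])
for b in models.boxes_of("top","weld_spot"): print(b["confidence"],world(b["point"],E).round(4))
u,v=proj(V0+[0,0,.08],K,E).round().astype(int)
cv2.imwrite("pics/g4.png",cv2.resize(p[v-36:v+36,u-48:u+48],(640,480),interpolation=cv2.INTER_CUBIC))
E
```

```text
[0.6018 0.101  0.1405] [-0.2 -0.7 -0.2]
([0.0004, 0.1181, 0.0342], [30.1, 0.0, 0.1]) ([0.0004, 0.1251, 0.1262], [45.1, 0.0, 0.1])
face 266 ((585.94580078125, 23.31438636779785), (43.5446662902832, 44.09801483154297), 77.48468780517578) [0.08068692 0.08475776 0.08762283]
slopes deg [-0.51122115  0.05643093]
rel vise -0.0020796777382670307 0.0011308809663380945
0.78 [0.7063 0.0214 0.0427]
0.67 [0.5872 0.0242 0.0857]
```

View pics/g4.png

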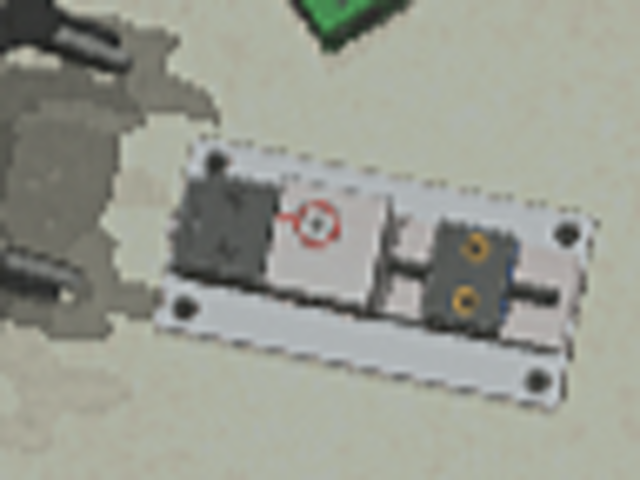

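The cube sits flat (slope ≤0.5°) with the ring up at (318,224), about 2 mm off the fixed jaw and about 1 mm off the middle. Next I push the jaw shut with closed fingers.

Emit:
servo_tool([
  [0.5,0,0.06,0.015,10,0,0],
  [0.2,0.0004,0.118,0.034,20,0,0],
  [0,0.0004,0.118,0.034,30,0,0],
  [0,0.0004,0.125,0.126,45.1,0,0.1],
  [0,0.0004,0.125,0.126,45.1,0,0.1],
  [0,0.0004,0.125,0.126,45.1,0,0.1],
  [0,0.0004,0.125,0.126,45.1,0,0.1],
  [0,0.0004,0.125,0.126,45.1,0,0.1],
  [0,0.0004,0.125,0.126,45.1,0,0.1],
])

```text
clock: 11.58
position: [0.5648, -0.0704, 0.1405]
ee_rot: [0.994, -0.108, 0.0, -0.0]
ft_force: [-0.6, -0.0, -0.2]
grip_width: -0.0
```

```bash
python3 - <<'E'
from h import *
o=monitor.get_obs();print(o["position"].round(4),o["ft_force"].round(1),o["grip_width"])
Rt=ori(0)
print(row(vise(-.100,0.0005,.048),Rt),row(vise(-.066,0.0005,.048),Rt))
E
```

```text
[ 0.5648 -0.0704  0.1405] [-0.6 -0.  -0.2] -0.00015147954056320533
([-0.001, 0.0023, 0.0925], [-0.0, -0.0, 0.1]) ([-0.0009, -0.0317, 0.0925], [-0.0, -0.0, 0.1])
```

Emit:
servo_tool([
  [0,-0.001,0.002,0.04,0,0,0],
  [0,-0.001,0.002,0.08,0,0,0],
  [0,-0.001,0.002,0.0925,0,0,0],
  [0,-0.001,0,0.0925,0,0,0],
  [0,-0.001,-0.004,0.0925,0,0,0],
  [0,-0.001,-0.008,0.0925,0,0,0],
  [0,-0.001,-0.012,0.0925,0,0,0],
  [0,-0.001,-0.016,0.0925,0,0,0],
  [0,-0.001,-0.02,0.0925,0,0,0],
  [0,-0.001,-0.024,0.0925,0,0,0],
  [0,-0.001,-0.026,0.0925,0,0,0],
  [0,-0.001,-0.026,0.0925,0,0,0],
])

```text
clock: 13.08
position: [0.5692, -0.0455, 0.0479]
ee_rot: [0.994, -0.109, 0.0, -0.001]
ft_force: [0.1, -1.8, 1.8]
grip_width: 0.003
```

Emit:
servo_tool([
  [0,0,-0.002,0,0,0,0],
  [0,0,-0.004,0,0,0,0],
  [0,0,-0.005,0,0,0,0],
  [0,0,-0.006,0,0,0,0],
  [0,0,-0.007,0,0,0,0],
  [0,0,-0.007,0,0,0,0],
])

```text
clock: 13.82
position: [0.5704, -0.0398, 0.048]
ee_rot: [0.994, -0.109, 0.0, 0.0]
ft_force: [-0.3, -5.4, 1.1]
grip_width: -0.002
```

Emit:
servo_tool([
  [0,0,-0.001,0,0,0,0],
  [0,0,-0.002,0,0,0,0],
  [0,0,-0.003,0,0,0,0],
  [0,0,-0.003,0,0,0,0],
])

```text
clock: 14.32
position: [0.5704, -0.0398, 0.048]
ee_rot: [0.994, -0.11, 0.0, 0.002]
ft_force: [-2.6, -14.0, 2.8]
grip_width: -0.001
```

Emit:
servo_tool([
  [0,0,-0.001,0,0,0,0],
  [0,0,-0.002,0,0,0,0],
  [0,0,-0.002,0,0,0,0],
  [0,0,0.004,0,0,0,0],
  [0,0,0.015,0,0,0,0],
  [0,0,0.025,0,0,0,0],
  [0.3,0,0.025,-0.05,0,0,0],
  [0.6,0,0.04,-0.11,0,0,0],
  [0.6,0,0.1,-0.15,0,0,0],
  [0.6,0,0.12,-0.15,0,0,0],
  [0.6,0,0.12,-0.15,0,0,0],
])

```text
clock: 15.7
position: [0.5445, -0.1562, 0.1988]
ee_rot: [0.994, -0.111, 0.001, -0.001]
ft_force: [0.8, 0.5, 0.2]
grip_width: 0.597
```

```bash
python3 - <<'E'
from h import *
o=monitor.get_obs();print(o["position"].round(4),o["ft_force"].round(1),o["joint_pos"].round(2))
c,s=np.cos(np.radians(14)),np.sin(np.radians(14))
X=np.array([c,s,0.]); Rp=ori(0,X)
Pm=np.array([.5074,-.277,0])
print("above pen",row(Pm+[0,0,.20],Rp))
for n in("top","side"):
    p,d,K,E=cam(n);W=cloud(d,K,E);Z=W[...,2];g=p.astype(int).sum(2)
    near=(abs(W[...,0]-.58)<.085)&(abs(W[...,1]-.0)<.13)
    j=near&(Z>.058)&(Z<.070);r=cv2.minAreaRect((W[j][:,:2]*1000).astype(np.float32));print(n,"jaws",np.round(r[0],1),np.round(r[1],1),round(r[2],1))
    m=near&(abs(Z-.084)<.005);m2=m&(cv2.morphologyEx((m&(g>330)).astype(np.uint8),cv2.MORPH_CLOSE,np.ones((5,5)))>0)
    r=cv2.minAreaRect((W[m2][:,:2]*1000).astype(np.float32));print(n,"face",np.round(r[0],1),np.round(r[1],1),round(r[2],1))
    hsv=cv2.cvtColor(p,cv2.COLOR_BGR2HSV);red=m&((hsv[...,0]<12)|(hsv[...,0]>168))&(hsv[...,1]>70);print("red",red.sum(),W[red].mean(0).round(4))
    u,v=proj(vise(0,0,.08),K,E).round().astype(int)
    cv2.imwrite(f"pics/j_{n}.png",cv2.resize(p[v-30:v+30,u-40:u+40],(400,300),interpolation=cv2.INTER_CUBIC))
    cc=(abs(W[...,0]-.50)<.09)&(abs(W[...,1]+.26)<.09)&(Z>.12)&(Z<.15)
    if cc.sum()>20: r=cv2.minAreaRect((W[cc][:,:2]*1000).astype(np.float32));print("pen",r)
cv2.imwrite("pics/g5.png",np.hstack([cv2.imread(f"pics/j_{n}.png") for n in("top","side")]))
E
```

```text
[ 0.5445 -0.1562  0.1988] [0.8 0.5 0.2] [-0.65  0.34  1.04  1.71 -0.31  1.27  0.24]
above pen ([-0.0096, 0.126, -0.0015], [-0.1, -0.1, -26.7])
top jaws [585.3  24.4] [108.6  43.9] 77.9
top face [585.8  24.5] [42.7 43.8] 78.0
red 13 [0.5929 0.0305 0.0854]
side jaws [581.4  25. ] [108.4  45.7] 77.3
side face [582.2  24.5] [45.  40.9] 77.1
red 18 [0.5898 0.0283 0.083 ]
pen ((506.0481872558594, -276.8680114746094), (22.075063705444336, 23.409921646118164), 18.456552505493164)
```

View pics/g5.png

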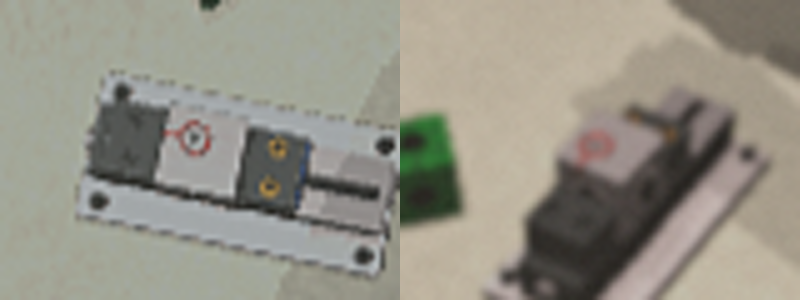

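The jaws now measure 108.5 mm overall against 108 mm for closed, with no gap beside the cube in either view. The ring is up at crop (194,138). Next is the pen.

Emit:
servo_tool([
  [0.6,-0.0096,0.126,-0.0015,0,0,-26.7],
  [0.6,-0.0096,0.126,-0.0015,0,0,-26.7],
  [0.6,-0.0096,0.126,-0.0015,0,0,-26.7],
  [0.6,-0.0096,0.126,-0.0015,0,0,-26.7],
  [0.6,-0.0096,0.126,-0.0015,0,0,-26.7],
  [0.6,-0.0096,0.126,0.04,0,0,-26.7],
  [0.6,-0.0096,0.126,0.04,0,0,-26.7],
  [0.6,-0.0096,0.126,0.04,0,0,-26.7],
])

```text
clock: 16.8
position: [0.5093, -0.274, 0.1588]
ee_rot: [0.992, 0.124, 0.001, -0.0]
ft_force: [-0.2, -0.1, 0.4]
grip_width: 0.6
```

```bash
python3 - <<'E'
from h import *
o=monitor.get_obs();print(o["position"].round(4),o["ft_force"].round(1))
c,s=np.cos(np.radians(14)),np.sin(np.radians(14))
Rp=ori(0,np.array([c,s,0.])); Pm=np.array([.5074,-.277,0])
print(row(Pm+[0,0,.093],Rp))
E
```

```text
[ 0.5093 -0.274   0.1588] [-0.2 -0.1  0.4]
([-0.0026, 0.0025, 0.0658], [-0.0, -0.1, 0.2])
```

Emit:
servo_tool([
  [0.6,0,0,0,0,0,0],
  [0.6,0,0,0,0,0,0],
  [0.6,0,0,0,0,0,0],
])

```text
clock: 17.18
position: [0.5088, -0.2745, 0.1582]
ee_rot: [0.992, 0.124, 0.001, -0.0]
ft_force: [-0.6, -0.4, -0.1]
grip_width: 0.598
```

Emit:
servo_tool([
  [0.6,-0.002,0.002,0.015,0,0,0],
  [0.6,-0.002,0.002,0.035,0,0,0],
  [0.6,-0.002,0.002,0.055,0,0,0],
  [0.6,-0.002,0.002,0.065,0,0,0],
  [0.6,-0.002,0.002,0.065,0,0,0],
  [0.6,-0.002,0.002,0.065,0,0,0],
  [0.15,-0.002,0.002,0.065,0,0,0],
  [0.15,-0.002,0.002,0.065,0,0,0],
  [0.15,-0.002,0.002,0.065,0,0,0],
  [0.15,-0.002,0.002,0.065,0,0,0],
  [0.15,-0.002,0.002,0.065,0,0,0],
], grip_force=50)

```text
clock: 18.55
position: [0.5076, -0.2769, 0.0934]
ee_rot: [0.992, 0.124, 0.001, -0.0]
ft_force: [-0.1, 1.3, 5.7]
grip_width: 0.279
```

Emit:
servo_tool([
  [0.15,0,0,-0.01,0,0,0],
  [0.15,0,0,-0.03,0,0,0],
  [0.15,0,0,-0.055,0,0,0],
  [0.15,0,0,-0.085,0,0,0],
  [0.15,0,0,-0.12,0,0,0],
  [0.15,0,0,-0.13,0,0,0],
  [0.15,0,0,-0.13,0,0,0],
])

```text
clock: 19.42
position: [0.5073, -0.2769, 0.2233]
ee_rot: [0.992, 0.124, 0.001, -0.0]
ft_force: [0.1, 0.4, -1.6]
grip_width: 0.279
```

```bash
python3 - <<'E'
from h import *
o=monitor.get_obs();print(o["position"].round(4),o["ft_force"].round(1),o["grip_width"])
W=np.array([.5923,.0281,0]); X=np.array([.976,-.216,0])
print(row(W+[0,0,.215],ori(0)), row(W+[0,0,.215],ori(0,np.array([np.cos(.244),np.sin(.244),0]))))
E
```

```text
[ 0.5073 -0.2769  0.2233] [ 0.1  0.4 -1.6] 0.2793647644662885
([0.1573, -0.2748, 0.0087], [-0.0, -0.1, 26.7]) ([0.1573, -0.2748, 0.0087], [-0.0, -0.1, 0.2])
```

Emit:
servo_tool([
  [0.15,0.03,-0.05,0,0,0,5],
  [0.15,0.06,-0.1,0,0,0,10],
  [0.15,0.09,-0.15,0,0,0,15],
  [0.15,0.12,-0.2,0,0,0,20],
  [0.15,0.145,-0.25,0.004,0,0,24],
  [0.15,0.157,-0.275,0.0087,0,0,26.7],
  [0.15,0.157,-0.275,0.0087,0,0,26.7],
  [0.15,0.157,-0.275,0.0087,0,0,26.7],
  [0.15,0.157,-0.275,0.0087,0,0,26.7],
])

```text
clock: 20.55
position: [0.5916, 0.0267, 0.2143]
ee_rot: [0.994, -0.11, 0.0, -0.0]
ft_force: [0.1, -0.3, -1.3]
grip_width: 0.27
```

```bash
python3 - <<'E'
from h import *
o=monitor.get_obs();print(o["position"].round(4),o["ft_force"].round(1)); Rm=R.from_quat(o["ee_rot"]).as_matrix();print("tool z",Rm[:,2].round(4))
tip=o["position"]+[0,0,-.0874];print("tip exp",tip.round(4))
ims=[]
for n in("top","side"):
    p,d,K,E=cam(n);np.savez("v_"+n,p=p,d=d,K=K,E=E)
    for t in("nose_tip","weld_spot","pen"):
        for b in models.boxes_of(n,t): print(n,t,round(b["confidence"],2),world(b["point"],E).round(4),proj(world(b["point"],E),K,E).round(1))
    print(n,"tip px",proj(tip,K,E).round(1),"weld px",proj(np.array([.5923,.0281,.084]),K,E).round(1))
    u,v=proj(np.array([.592,.028,.11]),K,E).round().astype(int)
    q=cv2.resize(p[v-30:v+30,u-25:u+25],(400,480),interpolation=cv2.INTER_CUBIC)
    for T,c in((tip,(255,0,0)),(np.array([.5923,.0281,.084]),(0,255,0))):
        a_=(proj(T,K,E)-[u-25,v-30]+.5)*8; cv2.drawMarker(q,tuple(a_.round().astype(int)),c,0,12,1)
    ims.append(q);print("crop origin",u-25,v-30)
cv2.imwrite("pics/g6.png",np.hstack(ims))
E
```

```text
[0.5916 0.0267 0.2143] [ 0.1 -0.3 -1.3]
tool z [ 6.e-04  6.e-04 -1.e+00]
tip exp [0.5916 0.0267 0.1269]
top weld_spot 0.19 [ 0.577  -0.0231  0.0657] [262.8 194.7]
top tip px [243.6 186. ] weld px [243.6 188.2]
crop origin 218 157
side weld_spot 0.85 [0.5721 0.0297 0.0841] [240.5 194.7]
side weld_spot 0.69 [0.7032 0.0343 0.0395] [196.6 197.2]
side pen 0.89 [0.59   0.0319 0.202 ] [232.  158.2]
side tip px [233.4 180.2] weld px [233.6 192.7]
crop origin 208 155
```

View pics/g6.png

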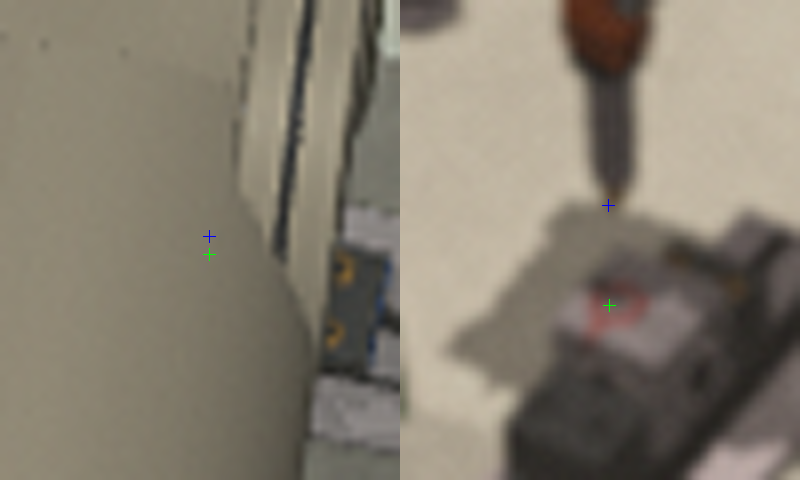

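```bash
cat > ring.py <<'E'
from h import *
from scipy.ndimage import map_coordinates
from scipy.optimize import minimize
def ring(p,K,E,c0,z=.084):
    f=p.astype(float); red=f[...,2]-(f[...,0]+f[...,1])/2
    t=np.linspace(0,2*np.pi,90)
    pts=np.r_[.0073*(np.cos(t)[:,None]*VX+np.sin(t)[:,None]*VY), np.linspace(.008,.016,10)[:,None]*VX]
    def s(o):
        q=np.array([proj(np.array([o[0],o[1],z])+w,K,E) for w in pts]); return map_coordinates(red,q[:,::-1].T,order=1).mean()
    g=[(s(c0+np.array([i,j])*.001),i,j) for i in range(-7,8) for j in range(-7,8)]
    b=max(g); o=minimize(lambda q:-s(q),c0+np.array(b[1:])*.001,method="Nelder-Mead",options=dict(initial_simplex=c0+np.array(b[1:])*.001+np.array([[0,0],[.001,0],[0,.001]]))).x
    return o,s(o)
E
python3 - <<'E'
from ring import *
z=np.load("v_side.npz");p,d,K,E=[z[k] for k in"pdKE"]
w,sc=ring(p,K,E,np.array([.5915,.0285]));print("side ring",w.round(4),sc)
z2=np.load("u_top.npz");w2,sc=ring(z2["p"],z2["K"],z2["E"],np.array([.5915,.0265]));print("top ring before push",w2.round(4),sc)
g=p.astype(float).mean(2)
o=monitor.get_obs()["position"]
for h in (.004,.008,.016,.022,.028,.036,.042,.05):
    u,v=proj(o+[0,0,-.0874+h],K,E); r=int(round(v)); L=g[r,int(u)-14:int(u)+15]; x=np.arange(int(u)-14,int(u)+15)
    bg=np.r_[L[:6],L[-6:]].mean(); wgt=np.clip(bg-L-15,0,None); wgt[abs(x-u)>8]=0
    print(h,"exp u",u.round(2),"meas",((wgt*x).sum()/wgt.sum()).round(2),"w",(wgt>.5*wgt.max()).sum())
a_=proj(np.array([.59,.028,.1]),K,E)
print("px per mm x,y", (proj(np.array([.60,.028,.1]),K,E)-a_)/10,(proj(np.array([.59,.038,.1]),K,E)-a_)/10)
u,v=proj(o+[0,0,-.0874],K,E);print("tip",u,v,g[int(v)-4:int(v)+6,int(round(u))-3:int(round(u))+4].round())
E
```

```text
side ring [0.5897 0.0279] 37.10910271172633
top ring before push [0.5923 0.0267] 44.323504327646106
0.004 exp u 233.09 meas 234.19 w 3
0.008 exp u 233.03 meas 234.33 w 4
0.016 exp u 232.9 meas 234.21 w 5
0.022 exp u 232.81 meas 234.07 w 5
0.028 exp u 232.71 meas 234.06 w 5
0.036 exp u 232.58 meas 233.91 w 5
0.042 exp u 232.48 meas 233.85 w 5
0.05 exp u 232.35 meas 233.66 w 6
px per mm x,y [-0.35385684 -0.0808058 ] [-0.13737766  0.24221345]
tip 233.15606499038404 180.44408772917987 [[176. 151.  99.  64.  66.  63.  80.]
 [181. 159. 116.  78.  63.  68.  91.]
 [181. 168. 138.  96.  67.  76. 111.]
 [168. 165. 147. 108.  73.  87. 131.]
 [141. 138. 132. 106.  88. 107. 146.]
 [116. 118. 114. 109. 101. 115. 137.]
 [108. 112. 110. 111. 109. 112. 121.]
 [112. 112. 111. 113. 111. 111. 112.]
 [114. 112. 111. 112. 111. 113. 112.]
 [114. 113. 112. 109. 105. 101. 105.]]
```

```bash
python3 - <<'E'
from ring import *
from scipy.optimize import least_squares
z=np.load("v_side.npz");p,d,K,E=[z[k] for k in"pdKE"];W=cloud(d,K,E)
o=np.array([.5916,.0267,.2143])
cam_c=np.linalg.inv(E)[:3,3]
for lo,hi,r in((.016,.035,.008),(.035,.055,.008),(.002,.011,.004),(.0605,.0635,.0125)):
    m=(np.hypot(W[...,0]-o[0],W[...,1]-o[1])<.022)&(W[...,2]>o[2]-.0874+lo-.001)&(W[...,2]<o[2]-.0874+hi-.001)
    P=W[m][:,:2]
    f=least_squares(lambda c:np.hypot(*(P-c).T)-r,o[:2]-.0,loss="soft_l1",f_scale=.001)
    print(lo,len(P),f.x.round(4),"res",np.abs(f.fun).mean().round(4),"P mean",P.mean(0).round(4))
# cube top points around ring, side cam z; image ring with measured depth
w,_=ring(p,K,E,np.array([.5915,.0285]),z=.0827); print("ring at z .0827",w.round(4))
m=(np.hypot(W[...,0]-w[0],W[...,1]-w[1])<.009)&(abs(W[...,2]-.083)<.006); print("face z",np.median(W[m][:,2]))
E
```

```text
0.016 34 [0.589  0.0247] res 0.0006 P mean [0.586  0.0306]
0.035 45 [0.5889 0.025 ] res 0.0008 P mean [0.5864 0.0303]
0.002 6 [0.5882 0.0257] res 0.0007 P mean [0.5864 0.0283]
0.0605 11 [0.5885 0.0247] res 0.0011 P mean [0.5856 0.0335]
ring at z .0827 [0.5903 0.0266]
face z 0.0827606030721067
```

The arm hides the top view, but the side view shows the pen upright, with its tip at panel (612,200) and the ring at (617,306). Within that one camera the offset from ring to pen is (+1.3, +1.7) mm, so I correct by that and go down close.

Emit:
servo_tool([
  [0.15,0.0008,-0.0019,0.01,0,0,0],
  [0.15,0.0008,-0.0019,0.022,0,0,0],
  [0.15,0.0008,-0.0019,0.032,0,0,0],
  [0.15,0.0008,-0.0019,0.038,0,0,0],
  [0.15,0.0008,-0.0019,0.038,0,0,0],
  [0.15,0.0008,-0.0019,0.038,0,0,0],
  [0.15,0.0008,-0.0019,0.038,0,0,0],
])

```text
clock: 21.82
position: [0.5932, 0.0299, 0.1767]
ee_rot: [0.994, -0.109, 0.001, -0.001]
ft_force: [-0.1, -0.2, -0.8]
grip_width: 0.279
```

```bash
cat > pen.py <<'E'
from ring import *
from scipy.optimize import least_squares
def penlook(name):
    ob=monitor.get_obs();o=ob["position"];print(o.round(4),ob["ft_force"].round(1),"tool z",R.from_quat(ob["ee_rot"]).as_matrix()[:,2].round(4))
    p,d,K,E=cam("side");W=cloud(d,K,E);ax=[]
    for lo,hi,r in((.016,.035,.008),(.035,.055,.008),(.016,.055,.008)):
        m=(np.hypot(W[...,0]-o[0],W[...,1]-o[1])<.022)&(W[...,2]>o[2]-.0874+lo-.001)&(W[...,2]<o[2]-.0874+hi-.001)
        P=W[m][:,:2];f=least_squares(lambda c:np.hypot(*(P-c).T)-r,o[:2],loss="soft_l1",f_scale=.001);ax.append(f.x);print(lo,len(P),f.x.round(4))
    w,s=ring(p,K,E,np.array([.5915,.0285]),z=.0827);print("ring",w.round(4),round(s,1),"delta mm",((w-ax[-1])*1000).round(1))
    u,v=proj(np.array([.592,.028,.11]),K,E).round().astype(int)
    cv2.imwrite(name,cv2.resize(p[v-30:v+30,u-25:u+25],(500,600),interpolation=cv2.INTER_CUBIC))
E
python3 -c "
from pen import *
penlook('pics/g7.png')"
```

```text
[0.5932 0.0299 0.1767] [-0.1 -0.2 -0.8] tool z [ 1.2e-03  9.0e-04 -1.0e+00]
0.016 34 [0.59   0.0276]
0.035 37 [0.5899 0.027 ]
0.016 71 [0.59   0.0273]
ring [0.5905 0.0266] 31.2 delta mm [ 0.5 -0.7]
```

View pics/g7.png

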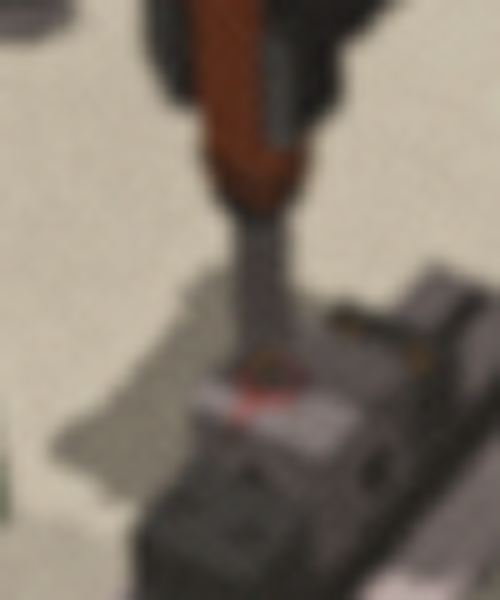

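Emit:
servo_tool([
  [0.15,0.0006,0.0006,0.001,0,0,0],
  [0.15,0.0006,0.0006,0.002,0,0,0],
  [0.15,0.0006,0.0006,0.003,0,0,0],
  [0.15,0.0006,0.0006,0.003,0,0,0],
  [0.15,0.0006,0.0006,0.003,0,0,0],
])

```text
clock: 22.5
position: [0.5935, 0.0292, 0.1734]
ee_rot: [0.994, -0.109, 0.0, -0.0]
ft_force: [-0.7, -0.3, -2.5]
grip_width: 0.279
```

Emit:
servo_tool([
  [0.15,0,0,0.001,0,0,0],
  [0.15,0,0,0.001,0,0,0],
])

```text
clock: 22.75
position: [0.5934, 0.0292, 0.1723]
ee_rot: [0.994, -0.109, 0.0, -0.0]
ft_force: [-0.9, 0.3, -1.4]
grip_width: 0.28
```

Emit:
servo_tool([
  [0.15,0,0,0.001,0,0,0],
  [0.15,0,0,0.001,0,0,0],
])

```text
clock: 23.0
position: [0.5936, 0.0292, 0.1714]
ee_rot: [0.994, -0.109, 0.0, -0.0]
ft_force: [-0.2, -0.2, -0.7]
grip_width: 0.278
```

Emit:
servo_tool([
  [0.15,0,0,0.001,0,0,0],
  [0.15,0,0,0.001,0,0,0],
])

```text
clock: 23.25
position: [0.5936, 0.0292, 0.1704]
ee_rot: [0.994, -0.109, 0.0, -0.0]
ft_force: [-0.1, 0.1, -0.1]
grip_width: 0.276
```

```bash
python3 -c "
from pen import *
penlook('pics/g8.png')
f=[]
for i in range(12):
    eyes.camera('side'); f.append(monitor.get_obs()['ft_force'])
print(np.mean(f,0).round(2),np.std(f,0).round(2),monitor.get_obs()['clock'])"
```

```text
[0.5936 0.0292 0.1704] [-0.1  0.1 -0.1] tool z [ 9.e-04  8.e-04 -1.e+00]
0.016 31 [0.5903 0.027 ]
0.035 38 [0.5903 0.0267]
0.016 69 [0.5903 0.0269]
ring [0.5901 0.0283] 30.1 delta mm [-0.2  1.4]
[0.09 0.01 0.17] [0.54 0.41 0.61] 23.9
```

Emit:
servo_tool([
  [0.15,0,0,0.0005,0,0,0],
  [0.15,0,0,0.001,0,0,0],
  [0.15,0,0,0.0015,0,0,0],
  [0.15,0,0,0.002,0,0,0],
  [0.15,0,0,0.002,0,0,0],
  [0.15,0,0,0.002,0,0,0],
])

```text
clock: 24.65
position: [0.5935, 0.0292, 0.1684]
ee_rot: [0.994, -0.109, 0.0, -0.0]
ft_force: [-0.0, 0.2, 2.4]
grip_width: 0.277
```

```bash
python3 -c "
from pen import *
penlook('pics/g9.png')
f=[];z=[]
for i in range(16):
    eyes.camera('side'); o=monitor.get_obs(); f.append(o['ft_force']);z.append(o['position'])
print(np.mean(f,0).round(2),np.mean(z,0).round(4),o['clock'])"
```

```text
[0.5935 0.0292 0.1684] [-0.   0.2  2.4] tool z [ 8.e-04  8.e-04 -1.e+00]
0.016 31 [0.5908 0.0266]
0.035 37 [0.5905 0.0264]
0.016 68 [0.5906 0.0265]
ring [0.5903 0.0286] 29.1 delta mm [-0.3  2.1]
[ 0.18 -0.03  1.49] [0.5935 0.0292 0.1684] 25.5
```

View pics/g9.png

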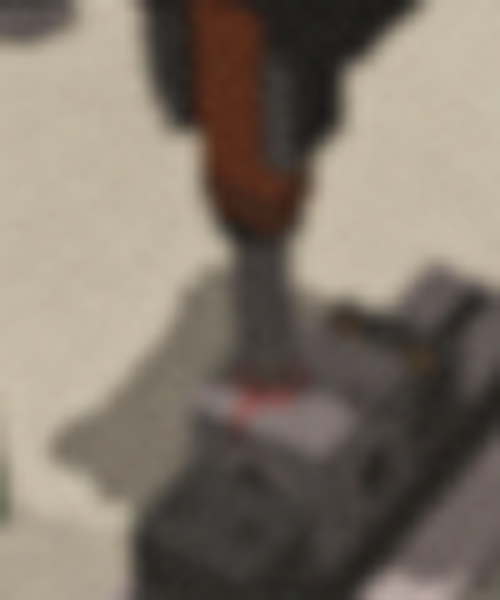

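```bash
python3 -c "
from workcell import ticket
print(ticket.hand_in())"
```

```text
the job is handed in; nothing more can be done
None
```

I handed the job in at about 25.5 s, with the pen still held and pressed on the weld; no verdict was reported.

**What I did:** I lifted the cube out with the hand tilted 45° and turned it 90° so the ring was on top. I set it down under light contact and then opened the fingers. Then I pushed the slide jaw in with shut fingers until it stopped moving, at about 14 N plus a little more. Last, I took the pen from the cradle, centred it over the ring using the side camera, and lowered it in small steps.

**What the last checks showed:**
- **Cube:** it stood level to within 0.5° when set down. After the jaw was shut, it was within about 1 mm of the middle of the jaws.
- **Jaw:** the jaws measured 108.5 mm overall, against 108 mm when closed on the cube.
- **Pen press:** the net force was about 2.7 N, which means the nose is pushed in about 2.9 mm. The pen is upright to within 0.1° by the tool axis.
- **Pen position:** the pen axis is within about 0.5 mm of the ring centre, as measured before the pen covered the ring.

**What disagreed:**
- **Cameras:** the two differ by about 4 mm in x, so I relied on positions measured within one camera.
- **Ring fit:** with the pen pressed, the ring is partly hidden and its fit came out 2 mm off in y. I took that as a result of the hidden part, not a real offset.
- **Arm estimate:** the pen position worked out from the arm alone differed by about 1.6 mm. That figure ignores how the pen sits in the fingers.
- **Top view:** the arm blocked the top camera while pressing, so only the side camera confirmed the final position.

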